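Tip the drained tube racks back onto their bases

ROBOT

A 6-joint arm with a two-finger parallel gripper is mounted at the origin on a cart in front of the work surface, level with it; the furniture and walls round the work are solid. World frame = base frame: x ahead of the robot, y to its left, z up, the work surface at z = 0. Lengths are in m, angles in degrees, forces in N, time in s.
With the tool pointing down it reaches from about 0.4 to 0.825 m from the base axis. Payload 7 kg.
Tool frame: the origin (TCP) lies on the centre line of the jaws, within the pads' length; the fingertips stand 14 mm ahead of it and the grasp point (between the pads) lies 5 mm behind it; z points along the fingers, x is the direction in which the jaws open and shut, and the axes are right-handed (so a half turn about z gives the same grasp; the last joint's range is limited). The gripper opens to 88 mm and grips with 3 to 60 N. Pads are 19 mm wide; open, the fingers measure 130 mm over their backs; the gripper's body (78 mm by 193 mm) begins 47 mm behind the grasp point.
Start: joints at [81.308, 20.546, 0.682, 0, -70.136, -16.507], TCP at [0.287, 0.611, 0.241] pointing down, gripper open.
Joint ranges: [-176.03, 176.03], [-82.01, 121.73], [-58.28, 71.71], [-173.87, 95.51], [-174.79, -0.11], [-173.66, 173.66]. Speed limits (degrees/s): [136.94, 136.94, 172.46, 180, 180, 180].

INTERFACE

Orientations are given as [roll, pitch, yaw] about the fixed x, y, z axes, in that order (R = Rz(yaw) Ry(pitch) Rx(roll)).
In Python, from plant import * gives the robot as it stands.
- The arm moves only by the shell command python3 -m handwheel 'ROWS' [OPENING]. ROWS is JSON, a list of rows, each a list of 2 entries, a list of its own where there are three numbers: the shift along the tool's x, y, z each as a share of 0.2 m, from -1 to 1, then the turn, a rotation vector about the tool's x, y, z each as a share of 360 degrees, from -1 to 1. In form: [[[tx, ty, tz], [ax, ay, az]], ...]. A call has 1 to 5 rows; each row is the pose to reach, as a shift and turn from the pose commanded when the call began, along the tool's axes at that moment, turning the shorter way round; what a row does not reach only later rows make up. A row lasts 1/12 s, in which the tool goes at most 41.7 mm and 7.16 degrees, less where a joint would pass 70% of its speed; a pose out of reach is approached as far as the arm can. A call with a number of a shift or a turn outside -1 to 1 is refused whole. A call with a gripper value outside its range is refused whole. OPENING is the closure, from -1 (fully open) to 1 (shut), set as the call begins (- or left out, the last holds). The fingers move at their own pace and stop on an object; the grip force is fixed at half the most. Time passes only in rows, so rows that repeat a pose let the fingers close. It gives the time, the measured TCP pose, the force and the opening at its end, in the units of the state.
- get_obs(): the state, without advancing time (a new reading comes with each control period).
- snapshot(name): name is "side" or "top"; returns a dict with "color" (420x560x3 uint8, red, green, blue), "z_map" (420x560 float32, m along the optical axis (not along the pixel's ray), 0 where there is no reading), "intrinsics" (3x3 intrinsics, pixels), "rvec" (rotation vector, rad) and "tvec" (3), from world to camera coordinates, as OpenCV has them. Camera axes: x right, y down, z forward; pixel columns grow to the right and rows downward; lengths in m; the calibration is good to about 2 mm. A picture is of the moment at which its call begins.
- close_job(): hands the job in, once; it reports no verdict.
The state is a dict: "clock": time; "joint_pos": joint angles; "qvel": joint speeds; "tau": joint torques, N m; "tool_pos": TCP position; "orientation": TCP orientation; "force": force on the tool from outside, world axes, zero at the start; "moment": the same for the moment, N m; "opening": finger opening in m.
Only numpy, scipy, OpenCV 4.12 (cv2) and the standard library are available. Lean on these libraries where they do the work, as an engineer would, in place of code of your own. Each camera call takes 0.05 s, during which the arm holds its last target. There are 200 camera calls.

TASK

The two empty black tube racks were left on edge to drain after washing, and the holes of the right-hand one may face any way. Push each over, right where it stands, so that it lies flat on its base with the holes facing up. Do not pick them up or shove them along the bench, and leave the bottles and the tape roll undisturbed.

Things in the scene. Friction and masses are not known exactly. Their poses are not given: they have to be found in the camera images.
- rack_a: black 24-hole tube rack, 0.16 kg, base 96 x 136 mm, 34 mm high; starts on a long edge: 96 tall, 136 wide, 34 thick. Origin: middle of its plain underside. Own +z points out of the holes: level at the start, up when done; y along the long edges; +x down at the start. Pushed near the top along own -z it tips with under 1 N; pushed low it slides. On the left; holes face the robot within 46 deg.
- rack_b: black 24-hole tube rack, 0.16 kg, base 96 x 136 mm, 34 mm high; starts on a long edge: 96 tall, 136 wide, 34 thick. Origin: middle of its plain underside. Own +z points out of the holes: level at the start, up when done; y along the long edges; +x down at the start. Pushed near the top along own -z it tips with under 1 N; pushed low it slides. On the right; holes may face any way round.
- rack_a_foot (a point): middle of the lower long edge of the underside of rack_a, the edge it tips over (on the bench)
- rack_b_foot (a point): middle of the lower long edge of the underside of rack_b, the edge it tips over (on the bench)
- rack_a_top (a point): middle of the upper long edge of the holed face of rack_a, 96 mm above the bench at the start (half the rack's width, 68 mm, to either side). The upper edge bears a white label strip whose print has its top towards the holes and its bottom towards the plain underside
- rack_b_top (a point): middle of the upper long edge of the holed face of rack_b, 96 mm above the bench at the start (half the rack's width, 68 mm, to either side). The upper edge bears a white label strip whose print has its top towards the holes and its bottom towards the plain underside
- bottle: white reagent bottle with screw cap, 39 mm across, 150 mm tall, standing; origin under its centre; leave it alone
- wash: white squeeze wash bottle with a red spout, 65 mm across, 190 mm tall, standing; origin on its underside; leave it alone
- dropper: small brown dropper bottle with green cap, 25 mm across, 73 mm tall, standing; origin under its centre; leave it alone
- tape: roll of cream tape lying flat, 62 mm across, 19 mm high; origin under its centre; leave it alone

How it is judged:
By the outcome, as a careful person would: the job done as asked, in the order asked, and still so for the second after the job is handed in, with the robot touching nothing.
It also fails if it takes over 48 s, if anything falls off the work surface, if the arm or the gripper's body presses on something with over 40 N, if the wrist force passes 120 N, or if a joint passes its speed limit or range.

## Working session

There is one attempt and no reset: what is moved stays moved. The work goes in short steps, Python scripts to look and compute and a shell command to move; the robot and the scene stay as the last step left them, time stands still between calls to the robot, and variables do not carry over. Pictures are saved under pics/ and viewed, about 8 in all and at most 12, crops included, and the job is handed in when it is done.

```bash
mkdir -p pics; ls; cat > h.py <<'E'
from plant import *
import numpy as np, cv2
def snap(n):
    s=snapshot(n); R=cv2.Rodrigues(np.array(s["rvec"],float))[0]; t=np.array(s["tvec"],float).ravel()
    z=s["z_map"]; K=np.array(s["intrinsics"]); v,u=np.mgrid[:z.shape[0],:z.shape[1]]
    P=np.stack([(u-K[0,2])/K[0,0]*z,(v-K[1,2])/K[1,1]*z,z],-1)
    W=(P-t)@R; W[z==0]=np.nan
    return s["color"],W,K,R,t
E
python3 - <<'E'
from h import *
print(get_obs())
for n in("top","side"):
    c,W,K,R,t=snap(n); np.savez(f"{n}0.npz",c=c,W=W,K=K,R=R,t=t); print(n,-R.T@t,R[2])
    cv2.imwrite(f"pics/{n}0.png",cv2.resize(c[...,::-1],(800,600),interpolation=cv2.INTER_CUBIC))
E
```

```text
pics
{'clock': 0.0, 'joint_pos': array([ 8.13085717e+01,  2.05936055e+01,  6.30619403e-01, -2.07589542e-02,
       -7.01354897e+01, -1.65081803e+01]), 'qvel': array([ 0.03557917,  0.11177697, -0.0403591 , -0.03083665,  0.01557359,
        0.061725  ]), 'tau': array([ 1.22465586e-03, -5.82714951e+01,  2.93045801e+01,  6.99667364e+00,
        6.97305237e-03, -1.60160885e-04]), 'tool_pos': array([0.28719949, 0.61030844, 0.2395722 ]), 'orientation': array([-1.79990725e+02, -9.99619255e-02, -1.15206687e+02]), 'force': array([ 0.64876572, -0.24829845,  0.02867508]), 'moment': array([0.02212675, 0.0225587 , 0.03944025]), 'opening': 0.0876780008100625}
top [ 0.50768693 -0.2361563   1.12074723] [ 0.07461877  0.00349724 -0.997206  ]
side [ 0.32881029 -1.17395049  0.66728909] [ 0.24178778  0.82841139 -0.50524572]
```

View pics/top0.png

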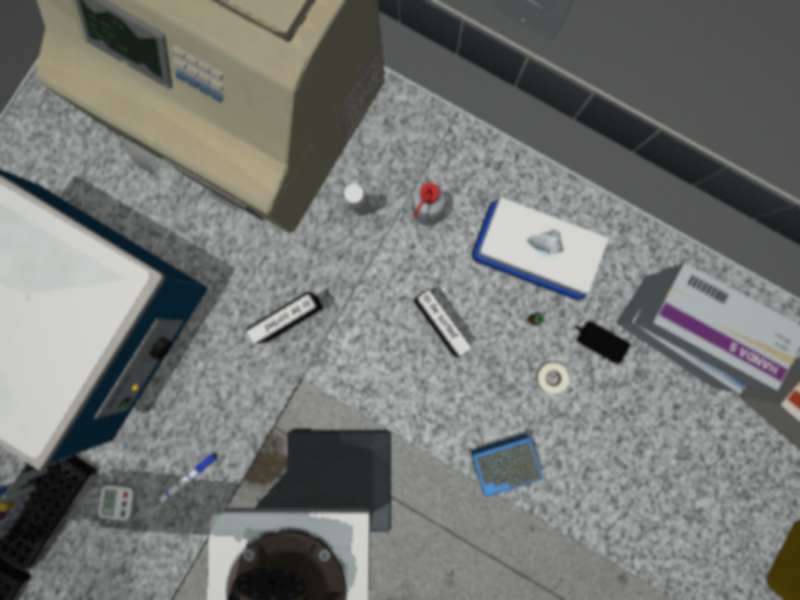

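View pics/side0.png

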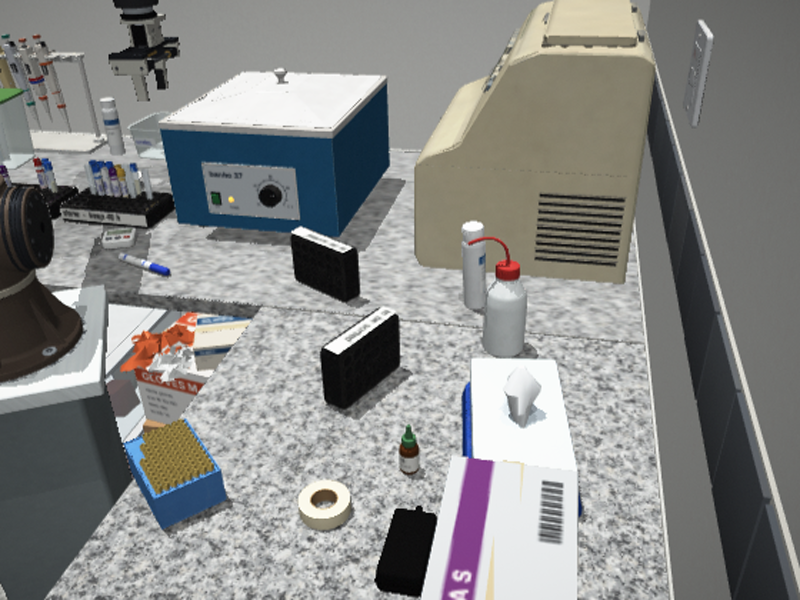

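The top view shows rack_a's label at about (283,317) and rack_b's at (442,323). The bottle is at (354,193), the wash bottle at (430,195), the dropper at (536,319) and the tape at (553,378). Next I'll measure the label tops and enlarge the print.

```bash
cat >> h.py <<'E'
def rack(W,x0,x1,y0,y1,zlo=.085,zhi=.107):
    m=(W[...,2]>zlo)&(W[...,2]<zhi)&(W[...,0]>x0)&(W[...,0]<x1)&(W[...,1]>y0)&(W[...,1]<y1)
    p=W[m][:,:2].astype(np.float32); r=cv2.minAreaRect(p); return m.sum(),r,cv2.boxPoints(r),np.median(W[m][:,2])
E
python3 - <<'E'
from h import *
d=np.load("top0.npz"); W=d["W"]; c=d["c"]
for u,v in((283,317),(442,323),(354,193),(430,192),(536,319),(553,378)): print((u,v),W[int(v*.7),int(u*.7)].round(3))
for u,v in((283,317),(442,323)):
    q=W[int(v*.7),int(u*.7)]; n,r,b,z=rack(W,q[0]-.1,q[0]+.1,q[1]-.1,q[1]+.1); print(n,r,z); print(b.round(3))
a=[]
for n,cs in(("top",((283,317),(442,323))),("side",((325,240),(368,330)))):
    c=np.load(n+"0.npz")["c"]
    a.append(np.hstack([cv2.resize(c[int(v*.7)-33:int(v*.7)+33,int(u*.7)-44:int(u*.7)+44,::-1],(400,300),interpolation=cv2.INTER_CUBIC) for u,v in cs]))
cv2.imwrite("pics/crop0.png",np.vstack(a))
E
```

```text
(283, 317) [ 0.538 -0.004  0.097]
(442, 323) [ 0.526 -0.301  0.098]
(354, 193) [ 0.76  -0.137  0.146]
(430, 192) [ 0.76  -0.277  0.156]
(536, 319) [ 0.536 -0.487  0.053]
(553, 378) [ 0.418 -0.533 -0.   ]
682 ((0.5352861285209656, 0.0002173781394958496), (0.03522862493991852, 0.13739356398582458), 31.57059669494629) 0.09730920330208467
[[ 0.484  0.05 ]
 [ 0.556 -0.068]
 [ 0.586 -0.049]
 [ 0.514  0.068]]
656 ((0.5255690217018127, -0.30125367641448975), (0.1373193860054016, 0.03451179713010788), 36.40911102294922) 0.09722776460931543
[[ 0.46  -0.328]
 [ 0.481 -0.356]
 [ 0.591 -0.274]
 [ 0.571 -0.247]]
```

View pics/crop0.png

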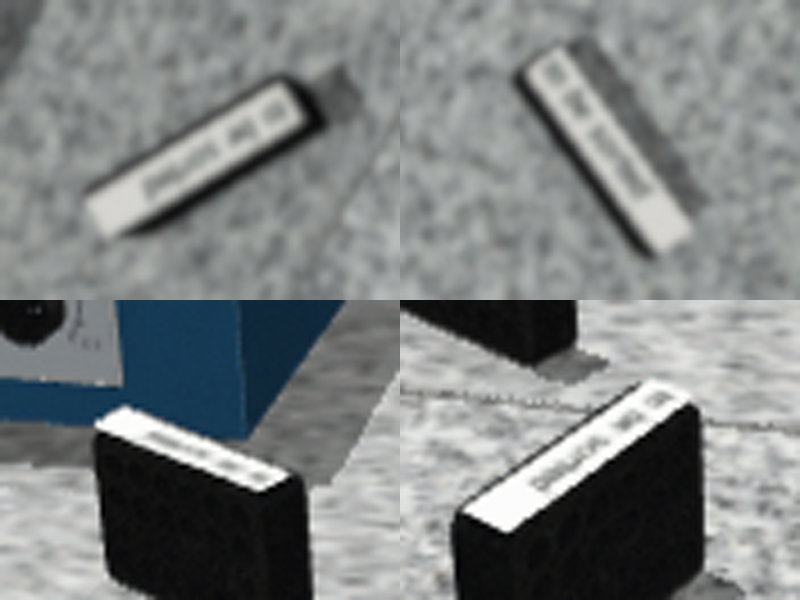

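```bash
python3 - <<'E'
from h import *
c=np.load("side0.npz")["c"]
f=lambda u,v,g:cv2.resize((np.clip(c[v-33:v+33,u-44:u+44,::-1]/255.*g,0,1)**.6*255).astype(np.uint8),(400,300),interpolation=cv2.INTER_LANCZOS4)
a=np.hstack([f(228,178,4),f(252,250,4)])
# rectified labels: top view of each, and side view for b, warped with the edges at z=.096
def rect(n,b):
    d=np.load(n+"0.npz");rv=cv2.Rodrigues(d["R"])[0]
    p=cv2.projectPoints(np.c_[b,np.full(4,.097)],rv,d["t"],d["K"],None)[0].reshape(4,2).astype(np.float32)
    M=cv2.getPerspectiveTransform(p,np.float32([[0,0],[400,0],[400,100],[0,100]]))
    return cv2.warpPerspective(d["c"][...,::-1],M,(400,100),flags=cv2.INTER_CUBIC)
# holes side assumed at image top; a: holes to (-.855,-.52): upper-left.. seen with top up from above
A=np.array([[.556,-.068],[.484,.05],[.514,.068],[.586,-.049]])
B=np.array([[.591,-.274],[.481,-.356],[.46,-.328],[.571,-.247]]) # +n side (.6,-.8) on top
def ok(b): e=b[1]-b[0];f=b[3]-b[0];return e[0]*f[1]-e[1]*f[0]
print(ok(A),ok(B))
rows=[np.hstack([rect("top",A),rect("top",B)]),np.hstack([rect("side",A),rect("side",B)]),]
cv2.imwrite("pics/crop1.png",np.vstack([a]+rows))
E
```

```text
-0.004907999999999991 -0.004610000000000003
```

View pics/crop1.png

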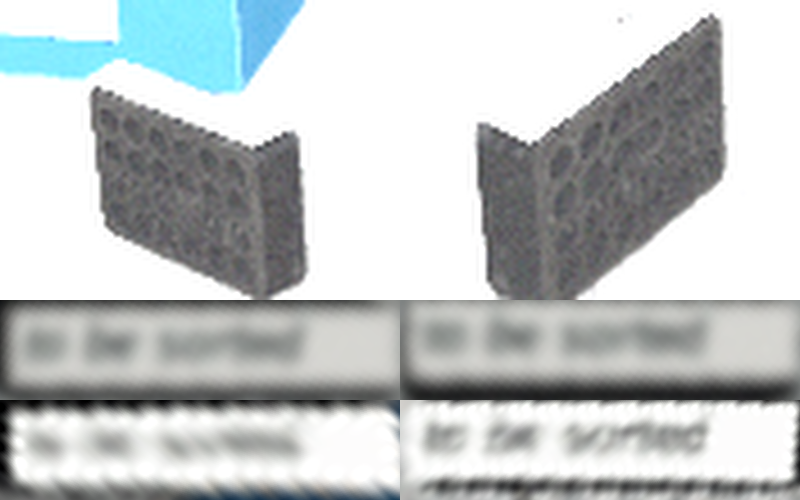

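The text "to be sorted" reads upright with the assumed hole side at the top, and the holes show in the side crops. So rack_a's holes face (-0.85,-0.52) and rack_b's face (+0.6,-0.8). Next I'll check heights along the travel path.

```bash
python3 - <<'E'
from h import *
H={}
for n in("top","side"):
    W=np.load(n+"0.npz")["W"].reshape(-1,3); W=W[np.isfinite(W).all(1)]
    for y in np.arange(-.4,.9,.1):
        print(n,round(y,1),[ (round(float(np.nanmax(W[m][:,2])),2) if (m:=(abs(W[:,1]-y)<.05)&(abs(W[:,0]-x)<.05)).sum() else None) for x in np.arange(.2,.95,.1)])
E
```

```text
top -0.4 [0.06, 0.06, 0.01, 0.1, 0.07, 0.07, 0.07, 0.48]
top -0.3 [0.0, 0.01, 0.01, 0.1, 0.1, 0.19, 0.19, 0.01]
top -0.2 [-0.8, 0.01, 0.01, 0.01, 0.1, 0.18, 0.15, 0.01]
top -0.1 [-0.79, 0.0, 0.01, 0.09, 0.1, 0.15, 0.4, 0.43]
top -0.0 [-0.79, 0.0, 0.01, 0.1, 0.1, 0.25, 0.38, 0.43]
top 0.1 [0.01, 0.02, 0.01, 0.1, 0.01, 0.23, 0.3, 0.41]
top 0.2 [0.02, 0.02, 0.15, 0.24, 0.25, 0.01, 0.24, 0.37]
top 0.3 [0.02, 0.24, 0.25, 0.27, 0.27, 0.25, 0.2, 0.27]
top 0.4 [0.04, 0.24, 0.26, 0.27, 0.27, 0.25, 0.24, 0.24]
top 0.5 [0.11, 0.04, None, None, None, None, 0.2, 0.01]
top 0.6 [0.0, 0.0, None, None, None, None, 0.01, 0.01]
top 0.7 [None, None, None, None, None, None, None, None]
top 0.8 [None, None, None, None, None, None, None, None]
side -0.4 [0.06, 0.06, 0.0, 0.1, 0.07, 0.07, 0.07, 0.53]
side -0.3 [None, 0.0, 0.0, 0.1, 0.1, 0.19, 0.18, 0.0]
side -0.2 [None, 0.0, 0.0, 0.0, 0.0, 0.17, 0.15, 0.34]
side -0.1 [None, -0.0, 0.0, 0.1, 0.1, 0.15, 0.4, 0.43]
side -0.0 [None, 0.0, 0.0, 0.1, 0.1, 0.24, 0.36, 0.43]
side 0.1 [0.0, 0.01, 0.0, 0.1, 0.0, 0.22, 0.28, 0.41]
side 0.2 [0.02, 0.01, 0.24, 0.24, 0.25, 0.23, 0.24, 0.35]
side 0.3 [0.02, 0.24, 0.25, 0.26, 0.26, 0.24, 0.0, 0.26]
side 0.4 [0.04, 0.24, 0.26, 0.29, 0.3, 0.25, 0.24, 0.24]
side 0.5 [0.33, 0.33, 0.25, 0.27, 0.27, 0.26, 0.24, 0.0]
side 0.6 [0.43, 0.43, 0.24, 0.26, 0.24, 0.24, 0.0, 0.38]
side 0.7 [0.03, 0.36, 0.33, 0.24, 0.24, 0.38, 0.38, 0.38]
side 0.8 [0.08, 0.08, None, 0.36, 0.37, 0.38, 0.36, None]
```

```bash
python3 -m handwheel '[[[0,0,-0.9],[0,0,0]],[[0,0,-0.9],[0,0,0]],[[0,0,-0.9],[0,0,0]],[[0,0,-0.9],[0,0,0]],[[0,0,-0.9],[0,0,0]]]' 1
python3 -m handwheel '[[[0.64,-0.555,0],[0,0,0]],[[0.64,-0.555,0],[0,0,0]],[[0.64,-0.555,0],[0,0,0]],[[0.64,-0.555,0],[0,0,0]],[[0.64,-0.555,0],[0,0,0]]]'
```

```text
clock: 0.52
tool_pos: [0.2884, 0.6113, 0.4279]
orientation: [180.0, 0.5, -115.2]
force: [0.9, -0.4, 0.7]
opening: 0.0596
clock: 0.93
tool_pos: [0.3344, 0.4423, 0.4225]
orientation: [-180.0, 0.1, -115.3]
force: [-0.3, 1.1, 0.8]
opening: 0.0266
```

```bash
for i in 1; do
python3 -m handwheel '[[[0.64,-0.555,0],[0,0,0]],[[0.64,-0.555,0],[0,0,0]],[[0.64,-0.555,0],[0,0,0]],[[0.64,-0.555,0],[0,0,0]],[[0.64,-0.555,0],[0,0,0]]]'
python3 -m handwheel '[[[0.64,-0.555,0],[0,0,0]],[[0.64,-0.555,0],[0,0,0]],[[0.64,-0.555,0],[0,0,0]],[[0.64,-0.555,0],[0,0,0]],[[0.64,-0.555,0],[0,0,0]]]'
python3 -m handwheel '[[[0.64,-0.555,0],[0,0,0]],[[0.64,-0.555,0],[0,0,0]],[[0.64,-0.555,0],[0,0,0]],[[0.64,-0.555,0],[0,0,0]],[[0.64,-0.555,0],[0,0,0]]]'
python3 -m handwheel '[[[0,0,0],[0,0,0.0925]],[[0,0,0],[0,0,0.0925]],[[0,0,0],[0,0,0.0925]],[[0,0,0],[0,0,0.0925]],[[0,0,0],[0,0,0.0925]]]'
python3 -m handwheel '[[[0,0,0],[0,0,0]],[[0,0,0],[0,0,0]]]'
done
```

```text
clock: 1.35
tool_pos: [0.3798, 0.2795, 0.4218]
orientation: [-180.0, 0.1, -115.3]
force: [-0.7, 0.1, 0.0]
opening: 0.0004
clock: 1.77
tool_pos: [0.4257, 0.1165, 0.421]
orientation: [-180.0, -0.0, -115.4]
force: [-0.8, -0.1, -0.5]
opening: 0.0004
clock: 2.18
tool_pos: [0.4717, -0.0467, 0.42]
orientation: [180.0, -0.1, -115.5]
force: [-0.8, 1.0, -0.5]
opening: 0.0004
clock: 2.6
tool_pos: [0.4711, -0.0416, 0.4202]
orientation: [180.0, -0.0, -148.9]
force: [-0.3, 0.4, 0.0]
opening: 0.0004
clock: 2.77
tool_pos: [0.4711, -0.0415, 0.4204]
orientation: [180.0, -0.0, -148.3]
force: [-0.3, 0.1, -0.5]
opening: 0.0
```

```bash

python3 -m handwheel '[[[0,0,0.82],[0,0,0]],[[0,0,0.82],[0,0,0]],[[0,0,0.82],[0,0,0]],[[0,0,0.82],[0,0,0]],[[0,0,0.82],[0,0,0]]]'
python3 -m handwheel '[[[0,0,0.82],[0,0,0]],[[0,0,0.82],[0,0,0]],[[0,0,0.82],[0,0,0]],[[0,0,0.82],[0,0,0]],[[0,0,0.82],[0,0,0]]]'
python3 -m handwheel '[[[-0.05,0,0],[0,0,0]],[[-0.1,0,0],[0,0,0]],[[-0.1,0,0],[0,0,0]]]'
python3 - <<'E'
from h import *
print(get_obs()["force"],get_obs()["tool_pos"])
a=[]
for n,u,v in(("top",198,222),("side",228,178)):
    c,W,*_=snap(n); a.append(cv2.resize(c[v-60:v+60,u-70:u+70,::-1],(400,343),interpolation=cv2.INTER_CUBIC))
    if n=="top": print(rack(W,.42,.64,-.1,.1,.09,.1))
cv2.imwrite("pics/a1.png",np.hstack(a))
E
```

```text
clock: 3.18
tool_pos: [0.4665, -0.042, 0.2493]
orientation: [179.7, -0.6, -148.4]
force: [-2.4, 0.6, -1.6]
opening: 0.0003
clock: 3.6
tool_pos: [0.4682, -0.0421, 0.0882]
orientation: [179.8, -0.5, -148.4]
force: [-1.1, 0.1, -0.5]
opening: 0.0006
clock: 3.85
tool_pos: [0.493, -0.0295, 0.096]
orientation: [-179.9, 0.3, -148.4]
force: [0.6, -0.2, 0.3]
opening: 0.0004
[ 0.64351557 -0.19745855  0.25132931] [ 0.49303559 -0.02945544  0.09601321]
(np.int64(180), ((0.5596451163291931, -0.038830749690532684), (0.034328967332839966, 0.04428271949291229), 29.91071319580078), array([[ 0.5337261 , -0.02819761],
       [ 0.5558077 , -0.06658202],
       [ 0.58556414, -0.04946389],
       [ 0.5634825 , -0.01107948]], dtype=float32), np.float64(0.09664786225514646))
```

View pics/a1.png

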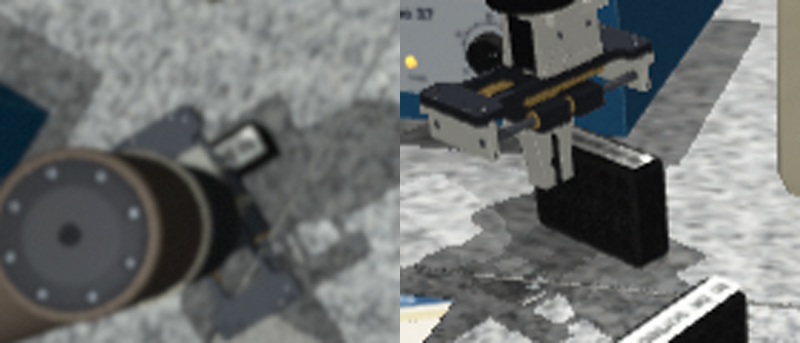

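```bash

python3 -m handwheel '[[[-0.02,0,0.01],[0,0,0]],[[-0.04,0,0.02],[0,0,0]],[[-0.06,0,0.02],[0,0,0]],[[-0.08,0,0.02],[0,0,0]],[[-0.1,0,0.02],[0,0,0]]]'
python3 -m handwheel '[[[-0.02,0,0],[0,0,0]],[[-0.04,0,0],[0,0,0]],[[-0.06,0,0],[0,0,0]],[[-0.07,0,0],[0,0,0]],[[-0.07,0,0],[0,0,0]]]'
python3 - <<'E'
from h import *
print(get_obs()["force"],get_obs()["tool_pos"])
a=[]
for n,u,v in(("side",228,178),):
    c,W,*_=snap(n); a.append(cv2.resize(c[v-60:v+60,u-70:u+70,::-1],(400,343),interpolation=cv2.INTER_CUBIC))
cv2.imwrite("pics/a2.png",np.hstack(a))
E
```

```text
clock: 4.37
tool_pos: [0.5056, -0.0205, 0.0886]
orientation: [-180.0, -0.0, -148.5]
force: [0.6, 0.3, -0.6]
opening: 0.0005
clock: 4.78
tool_pos: [0.5176, -0.0131, 0.0885]
orientation: [-180.0, 0.0, -148.5]
force: [0.1, -0.0, -0.3]
opening: 0.0004
[ 0.09346354 -0.00519822 -0.34790065] [ 0.51762768 -0.0131269   0.08848138]
```

View pics/a2.png

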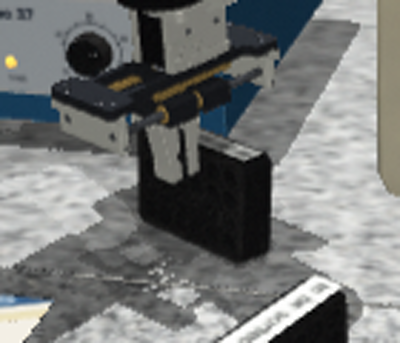

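```bash
cat >> h.py <<'E'
def state(n,box,c,long,yl):
    # profile of the rack's points in frame (along n, height), near one end
    _,W,*_=snap(n); d=W[...,:2]-np.array(c); s=d@np.array(box); l=d@np.array(long)
    m=(l>yl[0])&(l<yl[1])&(abs(s)<.15)&(W[...,2]<.115)&(W[...,2]>.012)
    for k in np.arange(.015,.115,.01):
        q=m&(abs(W[...,2]-k)<.005)
        if q.sum()>3: print(n,"z %.3f s %.3f..%.3f n %d"%(k,*np.percentile(s[q],[2,98]),q.sum()))
E
python3 - <<'E'
from h import *
for n in("side","top"): state(n,(-.853,-.522),(.5353,.0002),(.522,-.853),(.03,.075))
E
```

```text
side z 0.015 s -0.018..0.018 n 60
side z 0.025 s -0.020..0.016 n 62
side z 0.035 s -0.019..0.016 n 81
side z 0.045 s -0.020..0.015 n 62
side z 0.055 s -0.020..0.013 n 77
side z 0.065 s -0.021..0.012 n 65
side z 0.075 s -0.022..0.010 n 80
side z 0.085 s -0.024..0.010 n 68
side z 0.095 s -0.027..0.008 n 131
side z 0.105 s -0.010..0.003 n 14
top z 0.015 s -0.004..0.016 n 17
top z 0.025 s -0.016..0.014 n 14
top z 0.035 s -0.012..0.014 n 16
top z 0.045 s -0.016..0.012 n 13
top z 0.055 s -0.015..0.012 n 21
top z 0.065 s -0.023..0.010 n 12
top z 0.075 s -0.008..0.010 n 20
top z 0.085 s -0.021..0.008 n 18
top z 0.095 s -0.027..0.007 n 131
top z 0.105 s -0.020..0.005 n 44
```

It has tilted about 7° with its foot still in place, so I'll carry on slowly.

```bash

python3 -m handwheel '[[[-0.02,0,0],[0,0,0]],[[-0.04,0,0],[0,0,0]],[[-0.06,0,0],[0,0,0]],[[-0.08,0,0],[0,0,0]],[[-0.08,0,0],[0,0,0]]]'
python3 - <<'E'
from h import *
state("side",(-.853,-.522),(.5353,.0002),(.522,-.853),(.03,.075))
E
```

```text
clock: 5.35
tool_pos: [0.5318, -0.0045, 0.0886]
orientation: [-180.0, 0.0, -148.5]
force: [-0.3, 0.1, -0.1]
opening: 0.0007
side z 0.015 s -0.021..0.015 n 64
side z 0.025 s -0.027..0.013 n 89
side z 0.035 s -0.029..0.006 n 78
side z 0.045 s -0.035..0.004 n 76
side z 0.055 s -0.040..-0.003 n 91
side z 0.065 s -0.045..-0.007 n 71
side z 0.075 s -0.048..-0.011 n 97
side z 0.085 s -0.052..-0.014 n 70
side z 0.095 s -0.047..-0.019 n 87
side z 0.105 s -0.032..-0.021 n 11
```

```bash

python3 -m handwheel '[[[-0.01,0,0],[0,0,0]],[[-0.02,0,0],[0,0,0]],[[-0.02,0,0],[0,0,0]],[[-0.02,0,0],[0,0,0]]]'
python3 - <<'E'
from h import *
state("side",(-.853,-.522),(.5353,.0002),(.522,-.853),(.03,.075))
E
python3 -m handwheel '[[[-0.0,0,0],[0,0,0]],[[-0.0,0,0],[0,0,0]],[[-0.0,0,0],[0,0,0]],[[0,0,0],[0,0,0]]]'
python3 - <<'E'
from h import *
state("side",(-.853,-.522),(.5353,.0002),(.522,-.853),(.03,.075))
E
```

```text
clock: 5.73
tool_pos: [0.5343, -0.0029, 0.0886]
orientation: [-180.0, -0.0, -148.5]
force: [-0.3, 0.3, -0.1]
opening: 0.0002
side z 0.015 s -0.111..-0.016 n 104
side z 0.025 s -0.115..-0.016 n 169
side z 0.035 s -0.114..-0.017 n 224
clock: 6.12
tool_pos: [0.5342, -0.003, 0.0886]
orientation: [-180.0, 0.0, -148.5]
force: [0.0, -0.1, -0.2]
opening: 0.0005
side z 0.015 s -0.106..-0.016 n 101
side z 0.025 s -0.117..-0.017 n 180
side z 0.035 s -0.111..-0.018 n 214
```

rack_a is flat: it spans s = -17 to -115 mm with its top at 34 mm, so the foot did not move. Now rack_b.

```bash

python3 -m handwheel '[[[0,0,-0.8],[0,0,0]],[[0,0,-0.8],[0,0,0]],[[0,0,-0.8],[0,0,0]],[[0,0,-0.8],[0,0,0]],[[0,0,-0.8],[0,0,0]]]'
python3 -m handwheel '[[[0.395,-0.79,0],[0,0,0]],[[0.395,-0.79,0],[0,0,0]],[[0.395,-0.79,0],[0,0,0]],[[0.395,-0.79,0],[0,0,0]],[[0.395,-0.79,0],[0,0,0]]]'
python3 -m handwheel '[[[0.395,-0.79,0],[0,0,0]],[[0.395,-0.79,0],[0,0,0]],[[0.395,-0.79,0],[0,0,0]],[[0.395,-0.79,0],[0,0,0]],[[0.395,-0.79,0],[0,0,0]]]'
python3 -m handwheel '[[[0,0,0],[0,0,-0.0136]],[[0,0,0],[0,0,-0.0136]],[[0,0,0],[0,0,-0.0136]],[[0,0,0],[0,0,-0.0136]]]'
python3 - <<'E'
from h import *
d=get_obs()["tool_pos"][:2]-np.array([.5256,-.3013]); print(d@[.593,-.805], d@[.805,.593])
E
```

```text
clock: 6.58
tool_pos: [0.5378, -0.0026, 0.2568]
orientation: [-179.7, 0.6, -148.4]
force: [0.8, 0.4, -0.2]
opening: 0.0004
clock: 7.0
tool_pos: [0.5492, -0.1833, 0.2482]
orientation: [-180.0, -0.1, -148.7]
force: [0.1, 0.5, 0.2]
opening: 0.0004
clock: 7.42
tool_pos: [0.5642, -0.3597, 0.2474]
orientation: [180.0, -0.1, -148.7]
force: [-0.1, 1.6, 0.5]
opening: 0.0007
clock: 7.75
tool_pos: [0.5647, -0.3543, 0.2486]
orientation: [180.0, 0.0, -143.7]
force: [0.7, 0.9, -0.1]
opening: 0.0002
0.06588187661638732 4.6290789264250126e-05
```

```bash

python3 -m handwheel '[[[0,0,0.4],[0,0,0]],[[0,0,0.8],[0,0,0]],[[0,0,0.8],[0,0,0]],[[0,0,0.8],[0,0,0]],[[0,0,0.8],[0,0,0]]]'
python3 -m handwheel '[[[0,0.05,0],[0,0,0]],[[0,0.1,0],[0,0,0]],[[0,0.14,0],[0,0,0]],[[0,0.14,0],[0,0,0]]]'
python3 -m handwheel '[[[0,0.02,0],[0,0,0]],[[0,0.04,0],[0,0,0]],[[0,0.06,0],[0,0,0]],[[0,0.08,0],[0,0,0]],[[0,0.08,0],[0,0,0]]]'
python3 - <<'E'
from h import *
d=get_obs()["tool_pos"][:2]-np.array([.5256,-.3013]); print(d@[.593,-.805], d@[.805,.593])
state("side",(.593,-.805),(.5256,-.3013),(.805,.593),(-.075,-.03))
state("side",(.593,-.805),(.5256,-.3013),(.805,.593),(.035,.075))
E
```

```text
clock: 8.17
tool_pos: [0.5604, -0.352, 0.0811]
orientation: [179.4, -0.3, -143.7]
force: [-1.0, 0.9, -2.1]
opening: 0.0008
clock: 8.5
tool_pos: [0.5484, -0.3311, 0.0917]
orientation: [-179.8, 0.2, -143.6]
force: [-0.7, -0.7, 0.6]
opening: 0.0004
clock: 8.92
tool_pos: [0.5381, -0.319, 0.0887]
orientation: [180.0, 0.0, -143.6]
force: [-0.3, -0.5, 0.3]
opening: 0.0003
0.021692290543141663 -0.00044784127880692165
side z 0.015 s -0.016..0.019 n 73
side z 0.025 s -0.017..0.018 n 94
side z 0.035 s -0.017..0.017 n 108
side z 0.045 s -0.017..0.016 n 93
side z 0.055 s -0.019..0.015 n 115
side z 0.065 s -0.020..0.014 n 99
side z 0.075 s -0.019..0.013 n 114
side z 0.085 s -0.023..0.013 n 101
side z 0.095 s -0.024..0.012 n 164
side z 0.105 s -0.016..0.009 n 17
side z 0.015 s 0.008..0.149 n 61
side z 0.025 s 0.011..0.147 n 35
side z 0.035 s 0.005..0.017 n 57
side z 0.045 s 0.010..0.017 n 34
side z 0.055 s 0.005..0.147 n 44
side z 0.065 s 0.005..0.149 n 36
side z 0.075 s 0.002..0.015 n 37
side z 0.085 s 0.005..0.013 n 22
side z 0.095 s 0.009..0.013 n 13
```

```bash

python3 -m handwheel '[[[0,0.02,0],[0,0,0]],[[0,0.04,0],[0,0,0]],[[0,0.06,0],[0,0,0]],[[0,0.08,0],[0,0,0]],[[0,0.1,0],[0,0,0]]]'
python3 -m handwheel '[[[0,0.01,0],[0,0,0]],[[0,0.02,0],[0,0,0]],[[0,0.02,0],[0,0,0]],[[0,0.02,0],[0,0,0]],[[0,0.02,0],[0,0,0]]]'
python3 - <<'E'
from h import *
d=get_obs()["tool_pos"][:2]-np.array([.5256,-.3013]); print(d@[.593,-.805], d@[.805,.593])
state("side",(.593,-.805),(.5256,-.3013),(.805,.593),(-.075,-.03))
E
```

```text
clock: 9.43
tool_pos: [0.5262, -0.303, 0.0885]
orientation: [180.0, -0.0, -143.6]
force: [-0.6, -0.0, -0.4]
opening: 0.0006
clock: 9.85
tool_pos: [0.5244, -0.3002, 0.0886]
orientation: [-180.0, 0.0, -143.6]
force: [-0.6, 0.1, -0.4]
opening: 0.0008
-0.001568625897282833 -0.0003107017038989603
side z 0.015 s -0.115..-0.015 n 149
side z 0.025 s -0.115..-0.015 n 305
side z 0.035 s -0.110..-0.016 n 368
```

rack_b is down with its foot unmoved. I'll retreat straight up and check both racks and the bystanders.

```bash

python3 -m handwheel '[[[0,0,-0.9],[0,0,0]],[[0,0,-0.9],[0,0,0]],[[0,0,-0.9],[0,0,0]],[[0,0,-0.9],[0,0,0]],[[0,0,-0.9],[0,0,0]]]'
python3 -m handwheel '[[[0.7,0,-0.5],[0,0,0]],[[0.7,0,-0.5],[0,0,0]],[[0.7,0,-0.5],[0,0,0]],[[0.7,0,-0.5],[0,0,0]],[[0.7,0,-0.5],[0,0,0]]]'
python3 -m handwheel '[[[0.0,0,0],[0,0,0]],[[0,0,0],[0,0,0]],[[0,0,0],[0,0,0]]]'
python3 - <<'E'
from h import *
a=[]
for n in("side","top"):
    c,W,*_=snap(n); a.append(cv2.resize((np.clip(c[110:350,100:400,::-1]/255.*(1.5),0,1)**.7*255).astype(np.uint8),(400,320)))
    d0=np.load(n+"0.npz")["W"]
    for nm,p in dict(bottle=(.76,-.137),wash=(.76,-.277),dropper=(.536,-.487),tape=(.418,-.533)).items():
        f=lambda w:np.round(np.nanmean(w[(np.hypot(w[...,0]-p[0],w[...,1]-p[1])<.06)&(w[...,2]>.012)],axis=0),3)
        print(n,nm,f(d0),f(W))
    for nn,b,c0,l in(("a",(-.853,-.522),(.5353,.0002),(.522,-.853)),("b",(.593,-.805),(.5256,-.3013),(.805,.593))):
        d=W[...,:2]-np.array(c0);s=d@np.array(b);q=d@np.array(l);m=(abs(s+.06)<.075)&(abs(q)<.09)&(W[...,2]>.026)&(W[...,2]<.05)
        print(n,nn,m.sum(),"foot s",np.percentile(s[m],[1,99]).round(3),"l",np.percentile(q[m],[1,99]).round(3),"z",np.percentile(W[m][:,2],[5,50,95]).round(3))
cv2.imwrite("pics/end.png",np.hstack(a))
E
```

```text
clock: 10.32
tool_pos: [0.5264, -0.3016, 0.2761]
orientation: [-179.5, 0.3, -143.6]
force: [0.7, -0.6, 1.6]
opening: 0.0001
clock: 10.73
tool_pos: [0.4091, -0.3864, 0.3743]
orientation: [-179.6, 0.1, -143.7]
force: [0.9, -0.4, 1.0]
opening: 0.0004
clock: 10.98
tool_pos: [0.4118, -0.3826, 0.3672]
orientation: [179.9, -0.0, -143.6]
force: [-0.6, 0.3, -0.4]
opening: 0.0004
side bottle [ 0.759 -0.154  0.087] [ 0.762 -0.155  0.086]
side wash [ 0.751 -0.296  0.085] [ 0.752 -0.296  0.085]
side dropper [ 0.533 -0.501  0.038] [ 0.533 -0.501  0.038]
side tape [ 0.418 -0.532  0.017] [ 0.418 -0.532  0.017]
side a 941 foot s [-0.117 -0.016] l [-0.064  0.071] z [0.027 0.031 0.034]
side b 1585 foot s [-0.114 -0.015] l [-0.07   0.066] z [0.027 0.031 0.034]
top bottle [ 0.754 -0.143  0.118] [ 0.758 -0.144  0.115]
top wash [ 0.747 -0.275  0.112] [ 0.747 -0.275  0.111]
top dropper [ 0.534 -0.489  0.044] [ 0.534 -0.489  0.043]
top tape [ 0.418 -0.527  0.018] [ 0.437 -0.536  0.018]
top a 703 foot s [-0.116 -0.021] l [-0.068  0.066] z [0.028 0.033 0.036]
top b 17 foot s [-0.029 -0.018] l [0.047 0.067] z [0.029 0.033 0.037]
```

View pics/end.png

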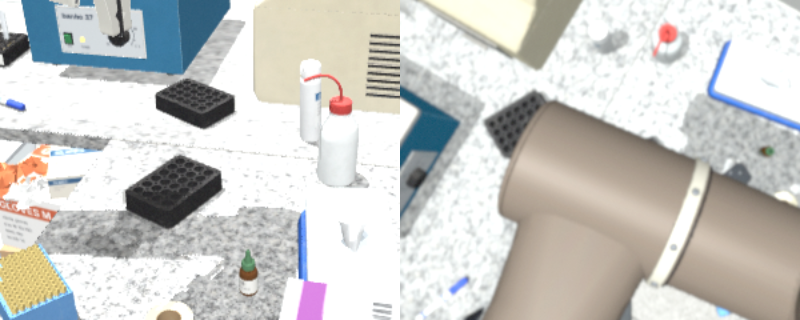

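The side view shows both racks flat with holes up, at (195,102) and (175,190), and the bottles standing as before. The arm covers most of rack_b and part of the tape in the top view. The robot is well clear, so I'm handing in.

```bash
python3 -c "
from plant import *
print(close_job())"
```

```text
the job is handed in; nothing more can be done
None
```

I pushed both racks over with closed fingers near the top of the holed face, and both now lie flat with the holes up. The job was handed in at about 11 s, well under the 48 s limit, with the arm clear of everything.

- **Direction:** I took rack_b's facing from its label print and the visible holes. Both gave the same answer.
- **Racks:** In the last side view both tops are at about 34 mm. Each foot edge is within about 2 mm of where it started, and neither rack turned noticeably.
- **Bottles and tape:** Side-view positions of the wash bottle, dropper and tape match the start to 1 mm. The bottle reads 3 to 4 mm further in x in both views. The arm never came near it, and its surroundings changed when rack_a fell, so I think this is the averaging rather than real movement.
- **Disagreement:** In the last top view the arm hid most of rack_b and part of the tape. The tape reading there is about 20 mm off and the rack_b reading is useless, so I relied on the side view for both.

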